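# Pin the skiving machine's shaft by feel and release the foot clamp

### The job

Get the skiving machine ready for a knife change: take the wooden-handled locking pin from its rest, put it through the curved slot in the pulley guard, feel across the pulley face behind it for the one hole, and push the pin fully home in that hole, until its collar is against the guard, so that the knife shaft is locked. Only once the pin is home, swing the presser foot's clamp lever up to open it, to about upright. Leave the pin in the machine and let go, and leave the other things on the bench where they are.

Things in the scene. Friction and masses are not known exactly. Their poses are not given: they have to be found in the camera images.
- pin_grip (a point): Loose locking pin, 184 mm long, 0.1 to 0.2 kg: square wooden handle 22 x 22 x 120 mm, then steel collar 28 mm across, 6 mm thick, then round steel shank 12 mm across, 56 mm long. This point: centre of the handle, 66 mm behind the collar's front face. y axis: along the pin to its nose; z up. It lies level on a rest, axis 48 mm above the bench; the middle 90 mm of the handle is free at the sides.
- pin_tip (a point): Nose end of the locking pin, on its axis, 122 mm from the centre of the handle; same axes as pin_grip. The nose is bevelled: over its last 5 mm the shank narrows from 12 to 6.4 mm.
- guard_hub (a point): Centre of the outer face of the round grey pulley guard (190 mm across, upright) on the right-hand end of the fixed skiving machine, 120 mm above the bench. y axis: into the machine along the knife shaft, square to the face (the pin goes in along +y); z up; -x the operator's side. The pin is home when its collar bears on this face: nose 56 mm in. Let go, it may droop a few degrees.
- slot_top (a point): Middle of the curved slot in the guard's face plate (4 mm thick), straight above the hub; axes as guard_hub. The slot is 18 mm wide, its middle line a circle of 60 mm radius about the hub; the pin's axis can travel in it from 60 degrees on one side of straight-up to 60 degrees on the other.
- pulley_face (a point): On the shaft axis, in the pulley's flat face, 24 mm in from the guard's outer face; axes as guard_hub. The pulley has one hole, 13.6 mm wide, bevelled 2 mm at its mouth, 36 mm deep, centred 60 mm from the axis and anywhere within 43 degrees either side of straight-up; the guard hides it. The belt holds the pulley still unless it is pushed round with over about 25 N at the hole.
- lever_grip (a point): Place to take the presser-foot clamp lever: its black handle (62 mm long, 14 x 14 mm) at 70 mm from the hinge, on the machine's top, 215 mm in from the guard's face; it goes round the hinge with the lever. Shut, the lever lies about level and points to the operator's side, with 80 mm of free space below its outer end; its upright sides (facing along the shaft) can be pinched from above.
- lever_hinge (a point): Hinge of the clamp lever, fixed on the machine, 249 mm above the bench; the hinge axis is this point's y axis, parallel to the knife shaft.
- clamp_lever (a joint): Angle of the clamp lever in rad: 0 shut (level, towards the operator), growing as its free end swings up and then back away from the operator; 1.57 is upright, the stop is at 1.75. A steady drag of about 3 N at the handle; it stays where it is left.
- pin_rest: Fixed wooden rest for the pin, 205 mm long (along its y), 56 mm wide, its cheeks up to 51 mm high; origin at the centre of its underside.
- spool: White thread spool standing on the bench, 48 mm across, 52 mm high; origin at the centre of its underside. A bystander.
- awl_grip (a point): Handle of an awl-like tool with a wooden handle, 190 mm long, lying on the bench. A bystander.
- hammer_grip (a point): Handle of a hammer, 270 mm long, lying on the bench. A bystander.
- glue_tin: Steel glue tin, 92 mm across, 115 mm high, standing behind the machine's right-hand end; origin at the centre of its underside. A bystander.
- last: Wooden shoe last, about 230 mm long, 90 mm high, sole down; origin at the middle of its underside. A bystander.
- jar: Empty glass jar, 74 mm across, 90 mm high; origin at the centre of its underside. A bystander.
- stone: Grey sharpening stone, 50 x 160 x 26 mm, flat on the bench; origin at the centre of its underside. A bystander.

How it is judged:
By the outcome, as a careful person would: the job done as asked, in the order asked, and still so for the second after the job is handed in, with the robot touching nothing.
It also fails if it takes over 72 s, if anything falls off the work surface, if the arm or the gripper's body presses on something with over 40 N, if the wrist force passes 120 N, or if a joint passes its speed limit or range.

### The arm

A 6-joint arm with a two-finger parallel gripper is mounted at the origin on the work surface. World frame = base frame: x ahead of the robot, y to its left, z up, the work surface at z = 0. Lengths are in mm, angles in rad, forces in N, time in s.
With the tool pointing down it reaches from about 350 to 775 mm from the base axis. Payload 7.3 kg.
Tool frame: the origin (TCP) lies midway between the tips of the shut fingers; the grasp point (between the pads) lies 19 mm behind it (bot.tcp_to_grasp is the distance from the TCP to the grasp point, in mm); z points along the fingers, y is the line along which they close (so a half turn about z gives the same grasp; the last joint's range is limited). The gripper opens to 92 mm and grips with 3 to 60 N. Pads are 19 mm wide; open, the fingers measure 130 mm over their backs; the gripper's body (75 mm by 190 mm) begins 47 mm behind the grasp point.
Start: joints at [-1.328, 0.342, 1.524, -0, 1.275, -0.146], TCP at [199.039, -485.827, 226.741] pointing down, gripper open.
Joint ranges: [-2.53, 2.53], [-0.77, 2.02], [0.04, 2.7], [-1, 4.14], [0.28, 2.66], [-3.11, 3.11]. Speed limits (rad/s): [2.57, 2.57, 3.14, 3.14, 3.14, 3.14].

### API

Orientations are given as [roll, pitch, yaw] about the fixed x, y, z axes, in that order (R = Rz(yaw) Ry(pitch) Rx(roll)).
In Python, from plant import bot, viewer gives the robot as it stands. The module is installed in compiled form; this text tells all that it offers.
- The arm moves only by the shell command python3 -m handwheel 'ROWS'. ROWS is text: rows parted by semicolons, each of 7 numbers parted by spaces: the shift along the tool's x, y, z scaled (see below), then the turn, a rotation vector about the tool's x, y, z scaled (see below), then the opening, from -1 (shut) to 1 (fully open), so that 0 is half open. In form: tx ty tz rx ry rz gripper; .... A call has 1 to 8 rows; each row is the pose to reach, as a shift and turn from the pose commanded when the call began, along the tool's axes at that moment, turning the shorter way round; what a row does not reach only later rows make up. The controller multiplies each number of a shift by 10 cm and each number of a turn by pi rad. A row lasts 1/12 s, in which the tool goes at most 41.7 mm and 7.16 degrees, less where a joint would pass 70% of its speed; a pose out of reach is approached as far as the arm can. A call with a number of a shift or a turn outside -1 to 1 is refused whole. A call with a gripper value outside its range is refused whole. The fingers move at their own pace and stop on an object; the grip force is fixed at half the most. Time passes only in rows, so rows that repeat a pose let the fingers close. It gives the time, the measured TCP pose, the force, the opening and the grip force at its end, in the units of the state.
- bot.get_obs(): the state, without advancing time (a new reading comes with each control period).
- viewer.capture(name): name is "scene" or "top"; returns a dict with "frame" (384x512x3 uint8, red, green, blue), "fov_y" (degrees; the focal length in pixels is half the picture's height over the tangent of half this angle, whatever the lens; pixels are square), "cx", "cy" (the principal point, pixels), "T" (4x4, takes a point from camera to world coordinates). Camera axes: x right, y down, z forward; pixel columns grow to the right and rows downward; lengths in mm; the calibration is good to about 2 mm. A picture is of the moment at which its call begins. There is no depth.
- bot.close_job(): hands the job in; it is judged then, once.
Trained networks look in a picture, given as the dict that the camera call returned (one of the last four; its "shot" number tells which), for a name from the list of things; names that differ only in an ending like _2 or _b are one class to them, and where a whole thing is asked for, a point or a joint stands for the part that bears it (a point fixed in the world has none). Each returns a list of dicts, best first, with "score" (0 to 1); they miss things now and then, are a little off and sometimes report something else, mostly with a low value. They report only what shows in the picture. A call takes as long as a camera call.
- viewer.recognise(target, picture): "centre" ([column, row] in pixels, amid what is visible of it).
- viewer.cut_out(target, picture): "pixels" (384x512 bool, what is visible of it) and "centre" ([column, row] in pixels, amid what is visible of it).
The state is a dict: "time": time; "joint_positions": joint angles; "dq": joint speeds; "tau": joint torques, N m; "tool_pos": TCP position; "tcp_rot": TCP orientation; "contact_force": force on the tool from outside, world axes, zero at the start; "moment": the same for the moment, N m; "grip_width": finger opening in mm; "finger_force": force on a finger pad.
Only numpy, scipy, OpenCV 4.12 (cv2) and the standard library are available. Lean on these libraries where they do the work, as an engineer would, in place of code of your own. Each camera call takes 0.05 s, during which the arm holds its last target. There are 200 camera calls.

## Working session

There is one attempt and no reset: what is moved stays moved. The work goes in short steps, Python scripts to look and compute and a shell command to move; the robot and the scene stay as the last step left them, time stands still between calls to the robot, and variables do not carry over. Pictures are saved under pics/ and viewed, at most 12 in all, crops included, and the job is handed in when it is done.

```bash
ls; mkdir -p pics
cat > h.py <<'E'
import numpy as np, cv2
from plant import bot, viewer
from scipy.spatial.transform import Rotation as R
def ray(p,uv):
    f=p["frame"].shape[0]/2/np.tan(np.radians(p["fov_y"])/2)
    d=np.array([(uv[0]-p["cx"])/f,(uv[1]-p["cy"])/f,1.]); T=np.array(p["T"]); d=T[:3,:3]@d
    return T[:3,3],d/np.linalg.norm(d)
def onz(p,uv,z):
    o,d=ray(p,uv); return o+d*(z-o[2])/d[2]
def tri(a,ua,b,ub):
    o1,d1=ray(a,ua);o2,d2=ray(b,ub)
    s=np.linalg.lstsq(np.c_[d1,-d2],o2-o1,rcond=None)[0]
    p,q=o1+s[0]*d1,o2+s[1]*d2
    return (p+q)/2,np.linalg.norm(p-q)
def proj(p,X):
    f=p["frame"].shape[0]/2/np.tan(np.radians(p["fov_y"])/2); T=np.array(p["T"])
    c=T[:3,:3].T@(np.array(X)-T[:3,3]); return np.array([p["cx"]+f*c[0]/c[2],p["cy"]+f*c[1]/c[2]])
def save(p,n,scale=1): cv2.imwrite("pics/"+n,cv2.resize(p["frame"][:,:,::-1],None,fx=scale,fy=scale,interpolation=cv2.INTER_CUBIC))
E
python3 - <<'E'
from h import *
np.set_printoptions(precision=1,suppress=True)
s=viewer.capture("scene");t=viewer.capture("top")
save(s,"s0.png",1.5);save(t,"t0.png",1.5)
for n,p in(("s",s),("t",t)): print(n,p["fov_y"],p["cx"],p["cy"],np.array(p["T"])[:3])
for k in "pin_grip pin_tip guard_hub slot_top pulley_face lever_grip lever_hinge pin_rest spool awl_grip hammer_grip glue_tin last jar stone".split():
    for n,p in(("s",s),("t",t)):
        r=viewer.recognise(k,p); print(k,n,[(np.round(x["centre"],1).tolist(),round(x["score"],2)) for x in r[:2]])
E
```

```text
pics
s 56.167284031775736 255.4675562858774 190.94196183024982 [[   0.1    0.7   -0.8 1401.8]
 [   1.    -0.1    0.  -178.8]
 [  -0.    -0.8   -0.7  928.1]]
t 44.42960851921702 259.03549138924257 191.07256041979534 [[  -0.    -1.     0.1  423.8]
 [  -1.     0.     0.  -113.1]
 [  -0.    -0.1   -1.  1819. ]]
pin_grip s [([199.1, 209.1], 0.84), ([286.0, 276.7], 0.73)]
pin_grip t [([328.2, 206.5], 0.59)]
pin_tip s [([196.4, 209.7], 0.83)]
pin_tip t [([326.2, 204.8], 0.73), ([139.4, 268.7], 0.31)]
guard_hub s [([368.5, 168.4], 0.63), ([376.1, 166.1], 0.25)]
guard_hub t [([179.6, 175.1], 0.87)]
slot_top s [([355.4, 216.5], 0.66)]
slot_top t [([182.2, 178.0], 0.95)]
pulley_face s [([252.0, 264.5], 0.52)]
pulley_face t [([184.0, 173.7], 0.91)]
lever_grip s [([379.4, 172.0], 0.59), ([354.8, 217.0], 0.48)]
lever_grip t []
lever_hinge s [([357.0, 214.7], 0.97)]
lever_hinge t [([181.6, 176.1], 0.94)]
pin_rest s [([198.3, 215.9], 0.88), ([251.4, 190.6], 0.28)]
pin_rest t [([317.0, 211.8], 0.81)]
spool s [([251.4, 190.0], 0.59)]
spool t [([267.0, 240.4], 0.66)]
awl_grip s [([248.9, 264.9], 0.58)]
awl_grip t [([282.6, 147.9], 0.56), ([182.1, 176.8], 0.28)]
hammer_grip s [([127.5, 225.4], 0.94), ([251.1, 265.7], 0.61)]
hammer_grip t [([389.6, 220.5], 0.65)]
glue_tin s [([288.8, 278.1], 0.73)]
glue_tin t [([251.1, 120.1], 0.65), ([325.6, 208.9], 0.44)]
last s [([166.7, 270.5], 0.76)]
last t [([341.4, 144.0], 0.86), ([158.6, 181.8], 0.66)]
jar s [([341.9, 276.1], 0.93), ([250.5, 189.2], 0.49)]
jar t [([208.9, 118.3], 0.74)]
stone s [([369.9, 166.6], 0.83)]
stone t [([139.3, 270.0], 0.61)]
```

View pics/s0.png

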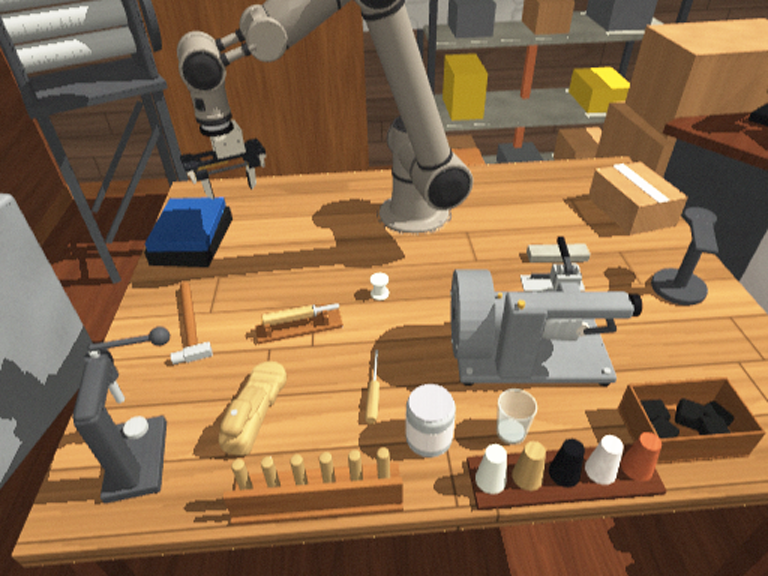

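View pics/t0.png

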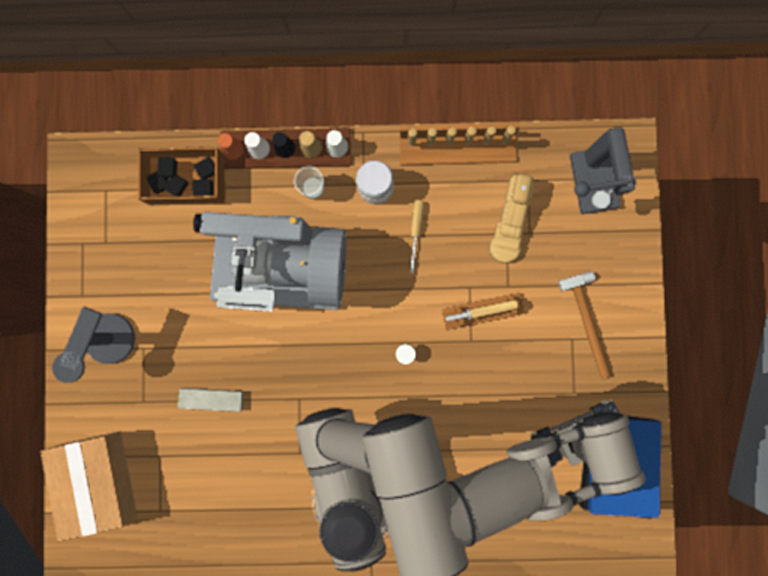

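The scene view (1.5×) shows the machine with its guard at (473,315), facing image-left, and the pin on its rest at (300,320), nose right. The lever is the black stick at (565,250). In the top view the pin's nose is at (447,318), its handle end at (520,303), the guard's face edge at column 345 over rows 229–307, and the lever at (240,275). The networks put guard_hub, hinge and lever near each other, so I'll refine from crops.

Run:
```python
from h import *
s=viewer.capture("scene");t=viewer.capture("top")
def crop(p,x,y,w,h,k): 
    c=cv2.resize(p["frame"][y:y+h,x:x+w,::-1],None,fx=k,fy=k,interpolation=cv2.INTER_CUBIC)
    for i in range(0,w,10): cv2.line(c,(i*k,0),(i*k,8 if (x+i)%50 else 20),(0,0,255),1)
    for j in range(0,h,10): cv2.line(c,(0,j*k),(8 if (y+j)%50 else 20,j*k),(0,0,255),1)
    return c
a=crop(s,290,150,130,110,4); b=crop(s,165,195,70,40,4)   # 520x440 ; 280x160
c=crop(t,130,130,110,80,5); d=crop(t,290,190,70,40,4)
im=np.zeros((600,800,3),np.uint8); im[:440,:520]=a; im[:160,520:800]=b; im[440:600,:280]=d
cv2.imwrite("pics/c1.png",im); cv2.imwrite("pics/c2.png",c)
np.set_printoptions(precision=1,suppress=True)
for k in "pin_grip pin_rest".split():
  for n,p in(("s",s),("t",t)):
    m=viewer.cut_out(k,p)
    if m:
      ys,xs=np.nonzero(m[0]["pixels"]); print(k,n,m[0]["centre"],m[0]["score"],cv2.boxPoints(cv2.minAreaRect(np.c_[xs,ys].astype(np.float32))).tolist())
```

```text
pin_grip s [199.4, 208.5] 0.88 [[173.3882293701172, 209.24703979492188], [221.9882354736328, 198.44705200195312], [223.8941192626953, 207.02352905273438], [175.2941131591797, 217.82351684570312]]
pin_grip t [325.9, 209.4] 0.69 [[298.4695129394531, 209.4801025390625], [344.5331726074219, 199.78250122070312], [345.7215270996094, 205.42706298828125], [299.6578674316406, 215.12466430664062]]
pin_rest s [198.4, 218.4] 0.82 [[169.08663940429688, 216.1985626220703], [225.67327880859375, 203.89710998535156], [228.48013305664062, 216.8086700439453], [171.89349365234375, 229.11012268066406]]
pin_rest t [319.6, 212.4] 0.73 [[295.3103942871094, 205.72415161132812], [346.6658630371094, 194.9124755859375], [349.6684875488281, 209.17507934570312], [298.3130187988281, 219.98675537109375]]
```

View pics/c1.png

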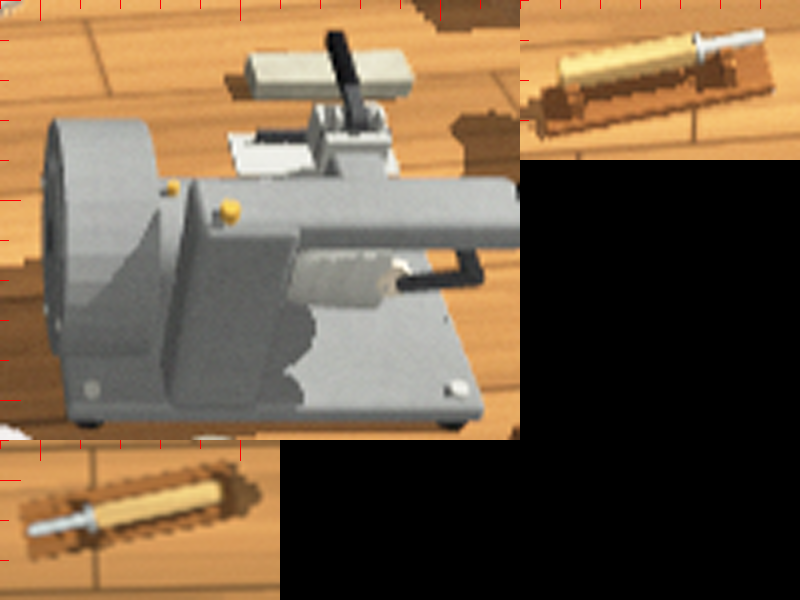

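View pics/c2.png

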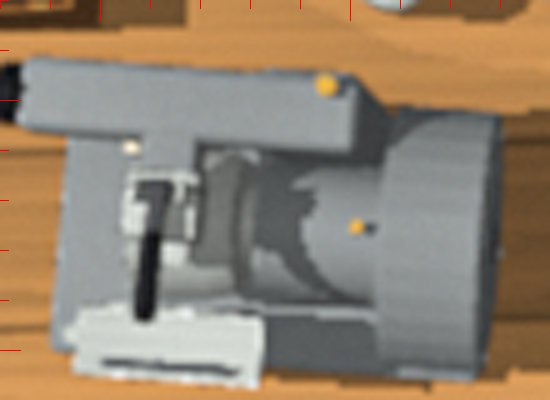

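The crops show the guard's rim edge-on (top view: right edge from (230,153) to (225,206); scene: left edge at column ≈301, rows 179–239). They also show the lever handle's outer end at scene (373.7,158.7) and top (159,193.6), and the pin clear of everything else. Next I'll fit poses from these.

Run:
```python
from h import *
from scipy.optimize import least_squares
np.set_printoptions(precision=1,suppress=True)
s=viewer.capture("scene");t=viewer.capture("top")
th=np.linspace(0,2*np.pi,361)
def M(q,L): # local->world
    c,sn=np.cos(q[2]),np.sin(q[2]); L=np.atleast_2d(L)
    return np.c_[q[0]+c*L[:,0]-sn*L[:,1], q[1]+sn*L[:,0]+c*L[:,1], 120+L[:,2]]
def ell(p,q,y=0): 
    P=M(q,np.c_[95*np.cos(th),0*th+y,95*np.sin(th)]); return np.array([proj(p,X) for X in P])
def res(q):
    e=ell(s,q);f=ell(t,q)
    return [e[:,0].min()-300.7,e[:,1].min()-179.3,e[:,1].max()-239,f[:,0].max()-230.2,f[:,1].min()-152.7,f[:,1].max()-206]
for y0 in(0.,-.1):
    r=least_squares(res,[580,-20,y0]); print(r.x[:2],np.degrees(r.x[2]),r.fun)
q=r.x
print("lever end",tri(s,(373.75,158.75),t,(159,193.6)))
for L in ((0,215,129),(-70,215,129),(-101,215,129)): X=M(q,L)[0]; print("L",L,X,proj(s,X),proj(t,X))
# overlay
a=cv2.resize(s["frame"][150:260,290:420,::-1],None,fx=4,fy=4); b=cv2.resize(t["frame"][130:210,130:240,::-1],None,fx=4,fy=4)
for p,im,o in((s,a,(290,150)),(t,b,(130,130))):
    for x in ell(p,q)[::3]: cv2.circle(im,tuple(int(v) for v in (x-o)*4+2),1,(0,0,255),-1)
    for L in ((0,0,0),(0,215,129),(-70,215,129),(-101,215,129)): cv2.circle(im,tuple(int(v) for v in (proj(p,M(q,L)[0])-o)*4+2),3,(0,255,0),-1)
im=np.zeros((600,960,3),np.uint8); im[:440,:520]=a; im[:320,520:960]=b
cv2.imwrite("pics/c3.png",im[:440,:960][:, :][::1,::1] if 0 else cv2.resize(im[:440],(800,367)))
# pin
for n,us,ut,z in(("tip",(290-65+0,0),None,0),): pass
m=viewer.cut_out("pin_grip",t)[0]["pixels"]; ys,xs=np.nonzero(m)
P=np.array([onz(t,(x,y),48) for x,y in zip(xs,ys)]);c=P.mean(0);u=np.linalg.svd(P-c)[2][0]; u*=np.sign(u[1]); v=(P-c)@u
print("pin top",c,u,np.degrees(np.arctan2(-u[0],u[1])),c+u*v.max(),c+u*v.min(),np.ptp(v))
m=viewer.cut_out("pin_grip",s)[0]["pixels"]; ys,xs=np.nonzero(m)
P=np.array([onz(s,(x,y),50) for x,y in zip(xs,ys)]);c=P.mean(0);u=np.linalg.svd(P-c)[2][0]; u*=np.sign(u[1]); v=(P-c)@u
print("pin scene",c,u,np.degrees(np.arctan2(-u[0],u[1])),c+u*v.max(),c+u*v.min(),np.ptp(v))
print("tip tri",tri(s,(165+245/4,195+33/4),t,(290+30/4,190+90/4)),"collar",tri(s,(165+179/4,195+46/4),t,(290+92/4,190+77/4)),"tail",tri(s,(165+42/4,195+70/4),t,(290+221/4,190+51/4)))
```

```text
[575.5  20.8] -6.105593956130464 [-0.1 -0.1 -0.7 -0.   0.2 -0.9]
[575.5  20.8] -6.105592200337663 [-0.1 -0.1 -0.7 -0.   0.2 -0.9]
lever end (array([520.2, 240.1, 260.9]), np.float64(5.24734879682307))
L (0, 215, 129) [598.4 234.6 249. ] [378.7 177.6] [160.5 170.4]
L (-70, 215, 129) [528.8 242.  249. ] [373.6 163.5] [158.4 191.1]
L (-101, 215, 129) [497.9 245.3 249. ] [371.5 157.7] [157.5 200.3]
pin top [ 469.3 -343.7   48. ] [-0.2  1.   0. ] 10.646949062206822 [ 450.1 -241.1   48. ] [ 482.9 -415.9   48. ] 177.8190172581953
pin scene [ 466.4 -341.1   50. ] [-0.2  1.  -0. ] 10.087904893740431 [ 448.2 -238.8   50. ] [ 479.5 -414.5   50. ] 178.51933551059028
tip tri (array([ 449.6, -233.4,   50.4]), np.float64(4.961744938338114)) collar (array([ 460.4, -292. ,   50.1]), np.float64(4.558541531968268)) tail (array([ 481.8, -412. ,   52.7]), np.float64(6.926402304011487))
```

View pics/c3.png

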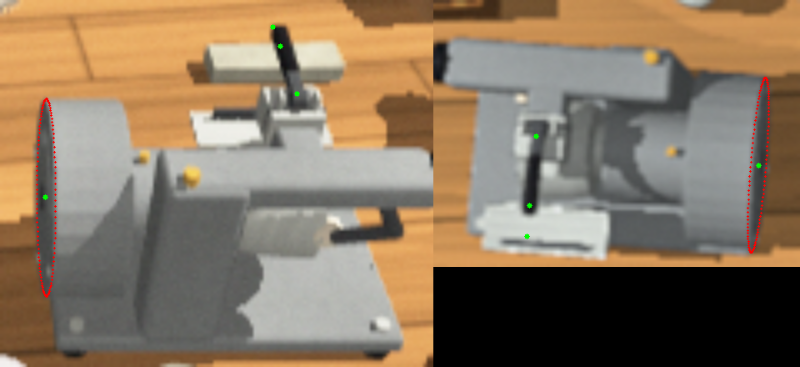

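```bash
cat >> h.py <<'E'
def plan(X,yaw_pin,Rt=None):
    "shift (units) and rotvec(units) to bring TCP to X, tool down with closing axis across a pin of given yaw(deg)"
    o=bot.get_obs(); p=np.array(o["tool_pos"]); Rc=R.from_euler("xyz",o["tcp_rot"]).as_matrix()
    best=None
    for k in(0,180):
        a=np.radians(yaw_pin+k); y=np.array([np.cos(a),np.sin(a),0]); z=np.array([0,0,-1.]); Rg=np.c_[np.cross(y,z),y,z]
        rv=R.from_matrix(Rc.T@Rg).as_rotvec()/np.pi
        if best is None or np.linalg.norm(rv)<np.linalg.norm(best): best=rv
    print("t",round(o["time"],2),"pos",p.round(1),"shift",(Rc.T@(np.array(X)-p)/100).round(3),"turn",best.round(4),"F",np.round(o["contact_force"],1),"w",round(o["grip_width"],1),"ff",np.round(o["finger_force"],1))
    return Rc
E
python3 - <<'E'
from h import *
print(plan((470,-353,150),10.3).round(3)); print(bot.get_obs())
E
```

```text
t 2.1 pos [ 199.1 -485.8  226.7] shift [ 3.011 -0.202  0.767] turn [ 0.      0.     -0.4335] F [ 0.8 -0.9  0.3] w 92.3 ff 0.0
[[ 0.925  0.379  0.   ]
 [ 0.379 -0.925 -0.   ]
 [ 0.     0.    -1.   ]]
{'time': 2.1, 'joint_positions': array([-1.32800548e+00,  3.42037685e-01,  1.52407788e+00,  3.96215240e-05,
        1.27541100e+00, -1.46009677e-01]), 'dq': array([-2.09421209e-05, -6.92654773e-05,  4.45598040e-05, -7.50124854e-04,
       -4.24524398e-04,  3.73701060e-04]), 'tau': array([-1.35871715e-04, -4.31127334e+01, -2.44476503e+01,  7.18388474e-02,
        4.82755748e-02, -1.90702254e-08]), 'tool_pos': array([ 199.05024881, -485.83239736,  226.72866711]), 'tcp_rot': array([ 3.14152176e+00, -2.78880275e-05,  3.88788993e-01]), 'contact_force': array([ 0.75649194, -0.90079761,  0.32186177]), 'moment': array([ 0.03435999, -0.00835363, -0.00755705]), 'finger_force': 0.0, 'grip_width': 92.33656996963484}
```

```bash
python3 -m handwheel '0.4 0 0 0 0 0 1; 0.8 -0.05 0.1 0 0 0 1; 1 -0.07 0.2 0 0 0 1' && python3 -m handwheel '0.4 0 0.1 0 0 0 1; 0.8 -0.05 0.2 0 0 0 1; 1 -0.07 0.25 0 0 0 1' && python3 -m handwheel '0.33 -0.02 0.1 0 0 -0.04 1; 0.66 -0.04 0.2 0 0 -0.08 1; 1 -0.06 0.3 0 0 -0.12 1; 1 -0.06 0.3 0 0 -0.16 1; 1 -0.06 0.3 0 0 -0.2 1; 1 -0.06 0.3 0 0 -0.24 1; 1 -0.06 0.3 0 0 -0.28 1; 1 -0.06 0.3 0 0 -0.31 1'
python3 -c "
from h import *
plan((470,-353,150),10.3)"
```

```text
time: 2.35
tool_pos: [291.5, -440.1, 207.0]
tcp_rot: [3.14, -0.001, 0.389]
contact_force: [-0.9, 0.3, -0.0]
grip_width: 92.2
finger_force: 0.0
time: 2.6
tool_pos: [381.5, -394.5, 180.5]
tcp_rot: [-3.14, -0.001, 0.391]
contact_force: [-1.2, -0.2, -0.8]
grip_width: 91.8
finger_force: 0.0
time: 3.27
tool_pos: [469.2, -353.5, 151.6]
tcp_rot: [-3.141, -0.0, 1.369]
contact_force: [-0.3, 0.1, -0.8]
grip_width: 91.6
finger_force: 0.0
t 3.27 pos [ 469.2 -353.5  151.6] shift [0.006 0.007 0.016] turn [-1.000e-04 -0.000e+00 -1.214e-01] F [-0.3  0.1 -0.8] w 91.6 ff 0.0
```

```bash
python3 -m handwheel '0.01 0.01 0.2 0 0 -0.04 1; 0.01 0.01 0.4 0 0 -0.08 1; 0.01 0.01 0.5 0 0 -0.12 1; 0.01 0.01 0.5 0 0 -0.1214 1; 0.01 0.01 0.5 0 0 -0.1214 1'
python3 - <<'E'
from h import *
plan((470,-353,33),10.3)
s=viewer.capture("scene");t=viewer.capture("top")
c=cv2.resize(s["frame"][150:240,150:250,::-1],None,fx=4,fy=4,interpolation=cv2.INTER_CUBIC); d=cv2.resize(t["frame"][160:250,270:370,::-1],None,fx=4,fy=4,interpolation=cv2.INTER_CUBIC)
X=bot.get_obs()["tool_pos"]
for p,im,o in((s,c,(150,150)),(t,d,(270,160))):
    for P in(X,(470,-353,48),(448.2,-233,48)): cv2.circle(im,tuple(int(v) for v in (proj(p,P)-o)*4+2),2,(0,0,255),-1)
cv2.imwrite("pics/g1.png",np.hstack([c,d]))
E
```

```text
time: 3.68
tool_pos: [470.2, -352.7, 101.5]
tcp_rot: [-3.141, -0.001, 1.741]
contact_force: [-0.3, 0.2, -1.0]
grip_width: 91.7
finger_force: 0.0
t 3.68 pos [ 470.2 -352.7  101.5] shift [-0.003 -0.002  0.685] turn [-0.0002 -0.0002 -0.0031] F [-0.3  0.2 -1. ] w 91.7 ff 0.0
```

View pics/g1.png

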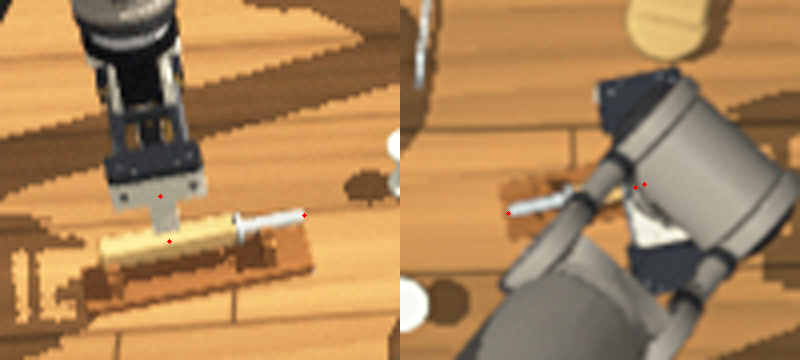

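The scene crop shows the finger over mid-handle at (165,230), and my pin marks land on the handle's centre (170,241) and the nose (303,215). I'll go down and grip.

```bash
python3 -m handwheel '0 0 0.3 0 0 0 1; 0 0 0.6 0 0 0 1; 0 0 0.68 0 0 -0.003 1; 0 0 0.68 0 0 -0.003 1' && python3 -m handwheel '0 0 0 0 0 0 -1; 0 0 0 0 0 0 -1; 0 0 0 0 0 0 -1; 0 0 0 0 0 0 -1; 0 0 0 0 0 0 -1; 0 0 0 0 0 0 -1; 0 0 0 0 0 0 -1; 0 0 0 0 0 0 -1'
```

```text
time: 4.12
tool_pos: [469.4, -352.0, 32.3]
tcp_rot: [-3.139, -0.003, 1.753]
contact_force: [-0.1, -0.1, -0.0]
grip_width: 92.3
finger_force: 0.0
time: 4.78
tool_pos: [470.3, -352.8, 33.8]
tcp_rot: [3.142, 0.0, 1.753]
contact_force: [0.4, -0.7, -0.3]
grip_width: 42.8
finger_force: 0.0
```

```bash
python3 -m handwheel '0 0 0 0 0 0 -1; 0 0 0 0 0 0 -1; 0 0 0 0 0 0 -1; 0 0 0 0 0 0 -1; 0 0 0 0 0 0 -1; 0 0 0 0 0 0 -1' && python3 -m handwheel '0 0 -0.05 0 0 0 -1; 0 0 -0.2 0 0 0 -1; 0 0 -0.5 0 0 0 -1;0 0 -0.8 0 0 0 -1;0 0 -1 0 0 0 -1;0 0 -1 0 0 0 -1'
python3 -c "
from h import *
print(plan((575-8,-210,176-15),-6.1).round(3))"
```

```text
time: 5.28
tool_pos: [471.1, -352.7, 33.9]
tcp_rot: [3.14, 0.001, 1.754]
contact_force: [4.4, 1.6, -1.0]
grip_width: 21.5
finger_force: 30.0
time: 5.78
tool_pos: [471.5, -354.6, 138.2]
tcp_rot: [3.138, 0.007, 1.753]
contact_force: [0.9, -0.9, -0.5]
grip_width: 21.6
finger_force: 30.0
t 5.78 pos [ 471.5 -354.6  138.2] shift [ 1.247  1.202 -0.231] turn [0.0015 0.0019 0.092 ] F [ 0.9 -0.9 -0.5] w 21.6 ff 30.0
[[-0.182  0.983  0.005]
 [ 0.983  0.182 -0.006]
 [-0.007  0.004 -1.   ]]
```

```bash
python3 -m handwheel '0.3 0.15 -0.05 0 0 0 -1; 0.6 0.3 -0.15 0 0 0.03 -1; 0.9 0.4 -0.25 0 0 0.06 -1; 1 0.5 -0.28 0 0 0.092 -1; 1 0.5 -0.28 0 0 0.092 -1; 1 0.5 -0.28 0 0 0.092 -1'
python3 -c "
from h import *
print(plan((560,-125,166),-6.1).round(3))"
```

```text
time: 6.28
tool_pos: [500.9, -244.8, 160.8]
tcp_rot: [-3.14, 0.0, 1.468]
contact_force: [0.6, -1.2, -1.8]
grip_width: 22.0
finger_force: 30.0
t 6.28 pos [ 500.9 -244.8  160.8] shift [ 1.253  0.465 -0.052] turn [-0.0005  0.      0.0012] F [ 0.6 -1.2 -1.8] w 22.0 ff 30.0
[[ 0.103  0.995 -0.002]
 [ 0.995 -0.103  0.   ]
 [-0.    -0.002 -1.   ]]
```

```bash
python3 -m handwheel '0.3 0.15 -0.02 0 0 0 -1; 0.6 0.3 -0.04 0 0 0 -1; 0.9 0.46 -0.05 0 0 0.001 -1; 1 0.465 -0.052 0 0 0.001 -1; 1 0.465 -0.052 0 0 0.001 -1; 1 0.465 -0.052 0 0 0.001 -1'
cat > look.py <<'E'
from h import *
import sys
plan((560,-125,166),-6.1)
s=viewer.capture("scene");t=viewer.capture("top")
o=bot.get_obs();Rc=R.from_euler("xyz",o["tcp_rot"]).as_matrix();tcp=np.array(o["tool_pos"])
c=cv2.resize(s["frame"][150:240,250:350,::-1],None,fx=4,fy=4,interpolation=cv2.INTER_CUBIC); d=cv2.resize(t["frame"][130:220,200:300,::-1],None,fx=4,fy=4,interpolation=cv2.INTER_CUBIC)
q=(575.5,20.8,np.radians(-6.1)); th=np.linspace(0,2*np.pi,60)
ux=np.array([np.cos(q[2]),np.sin(q[2]),0]);hub=np.array([q[0],q[1],120])
P=[hub+60*(np.sin(a)*ux+np.cos(a)*np.array([0,0,1])) for a in np.linspace(-1.05,1.05,9)]
for p,im,o in((s,c,(250,150)),(t,d,(200,130))):
    f=lambda X:tuple(int(v) for v in (proj(p,X)-o)*4+2)
    for X in P: cv2.circle(im,f(X),1,(0,255,0),-1)
    for a in(122,66,0): cv2.circle(im,f(tcp+Rc@np.array([a,0,-14])),2,(0,0,255),-1)
cv2.imwrite("pics/"+sys.argv[1],np.hstack([c,d]))
E
python3 look.py n1.png
```

```text
time: 6.78
tool_pos: [557.3, -151.6, 165.8]
tcp_rot: [-3.139, 0.0, 1.463]
contact_force: [-0.4, -0.1, -1.4]
grip_width: 21.7
finger_force: 30.0
t 6.78 pos [ 557.3 -151.6  165.8] shift [ 0.267 -0.002 -0.002] turn [-0.0007  0.0001 -0.0004] F [-0.4 -0.1 -1.4] w 21.7 ff 30.0
```

View pics/n1.png

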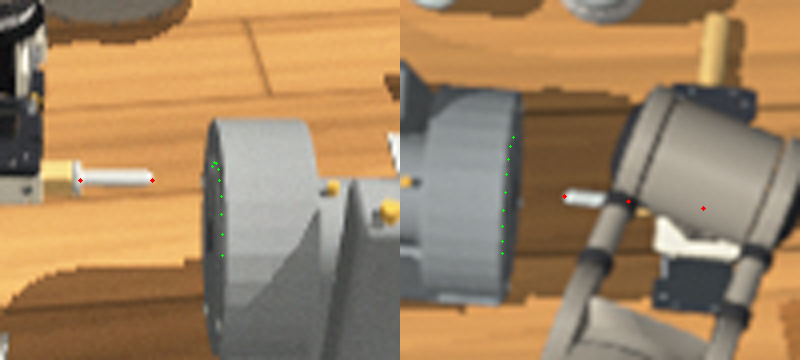

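The overlay matches the real pin to within about 1 px (nose at scene crop (152,177), top crop (565,196)), and the fitted slot arc sits on the guard's face. I'll insert the nose about 12 mm through the slot at straight-up and read the force.

```bash
python3 -m handwheel '0.2 0 0 0 0 0 -1; 0.35 0 0 0 0 0 -1; 0.42 0 0 0 0 0 -1; 0.46 0 0 0 0 0 -1; 0.5 0 0 0 0 0 -1; 0.5 0 0 0 0 0 -1' && python3 -m handwheel '0.04 0 0 0 0 0 -1; 0.08 0 0 0 0 0 -1; 0.12 0 0 0 0 0 -1; 0.12 0 0 0 0 0 -1'
```

```text
time: 7.38
tool_pos: [563.5, -101.5, 166.9]
tcp_rot: [3.142, 0.0, 1.461]
contact_force: [-0.3, 0.4, -2.4]
grip_width: 21.8
finger_force: 30.0
time: 7.72
tool_pos: [564.9, -88.7, 166.9]
tcp_rot: [-3.142, -0.0, 1.462]
contact_force: [-0.3, 0.6, -1.3]
grip_width: 21.9
finger_force: 30.0
```

```bash
python3 -m handwheel '0.03 0 0 0 0 0 -1; 0.05 0 0 0 0 0 -1; 0.05 0 -0.01 0 0 0 -1; 0.05 0 -0.02 0 0 0 -1; 0.05 0 -0.03 0 0 0 -1;0.05 0 -0.03 0 0 0 -1' && python3 -m handwheel '0 0 -0.01 0 0 0 -1; 0 0 -0.02 0 0 0 -1;0 0 -0.02 0 0 0 -1' && python3 -m handwheel '0 0 0.02 0 0 0 -1; 0 0 0.04 0 0 0 -1; 0 0 0.06 0 0 0 -1; 0 0 0.08 0 0 0 -1;0 0 0.08 0 0 0 -1' && python3 -m handwheel '0 0 0.01 0 0 0 -1; 0 0 0.02 0 0 0 -1;0 0 0.02 0 0 0 -1'
```

```text
time: 8.22
tool_pos: [565.3, -84.3, 169.8]
tcp_rot: [-3.141, 0.0, 1.461]
contact_force: [0.1, 1.0, -3.4]
grip_width: 21.6
finger_force: 30.0
time: 8.47
tool_pos: [565.3, -84.3, 171.9]
tcp_rot: [-3.141, 0.0, 1.461]
contact_force: [-0.0, 0.7, -3.9]
grip_width: 21.7
finger_force: 30.0
time: 8.88
tool_pos: [565.6, -84.5, 164.0]
tcp_rot: [3.141, 0.0, 1.461]
contact_force: [-0.1, -0.1, 2.2]
grip_width: 21.8
finger_force: 30.0
time: 9.13
tool_pos: [565.6, -84.5, 162.2]
tcp_rot: [3.141, 0.0, 1.461]
contact_force: [-0.1, -2.2, 2.5]
grip_width: 21.5
finger_force: 30.0
```

The slot is found where predicted, and the pin pivots gently in the grip when it meets the slot edges. I'll move along the arc to −43°, without touching the pulley, before sweeping.

```bash
python3 -m handwheel '0 -0.02 -0.034 0 0 0 -1; 0 -0.087 -0.034 0 0 0 -1; 0 -0.17 -0.018 0 0 0 -1; 0 -0.24 0.006 0 0 0 -1; 0 -0.31 0.042 0 0 0 -1; 0 -0.366 0.077 0 0 0 -1; 0 -0.42 0.123 0 0 0 -1; 0 -0.42 0.123 0 0 0 -1' && python3 -m handwheel '0.04 0 0 0 0 0 -1; 0.07 0 0 0 0 0 -1; 0.1 0 0 0 0 0 -1; 0.1 0 0 0 0 0 -1'
```

```text
time: 9.8
tool_pos: [522.0, -79.3, 148.5]
tcp_rot: [-3.139, -0.0, 1.461]
contact_force: [-0.1, 0.5, -1.9]
grip_width: 21.7
finger_force: 30.0
time: 10.13
tool_pos: [525.3, -73.2, 150.3]
tcp_rot: [3.14, 0.007, 1.463]
contact_force: [-3.3, -16.4, -1.0]
grip_width: 21.9
finger_force: 30.0
```

```bash
python3 -m handwheel '0 0.011 -0.01 0 0 0 -1; 0 0.022 -0.019 0 0 0 -1; 0 0.032 -0.028 0 0 0 -1; 0 0.044 -0.037 0 0 0 -1' && python3 -m handwheel '0 0.011 -0.009 0 0 0 -1; 0 0.023 -0.017 0 0 0 -1; 0 0.035 -0.025 0 0 0 -1; 0 0.047 -0.033 0 0 0 -1'
python3 -c "
import numpy as np
for a in range(-43,50,4):
  p=lambda a:60*np.array([np.sin(np.radians(a)),np.cos(np.radians(a))]); print(a,p(a).round(1),[ (p(a+k)-p(a)).round(1).tolist() for k in(2,4)])"
```

```text
time: 10.47
tool_pos: [527.9, -73.4, 153.0]
tcp_rot: [-3.138, 0.006, 1.463]
contact_force: [-7.7, -14.4, -3.6]
grip_width: 21.9
finger_force: 30.3
time: 10.8
tool_pos: [532.0, -73.4, 155.9]
tcp_rot: [-3.137, 0.006, 1.464]
contact_force: [-8.3, -8.3, -3.6]
grip_width: 22.3
finger_force: 30.8
-43 [-40.9  43.9] [[1.6, 1.4], [3.2, 2.7]]
-39 [-37.8  46.6] [[1.7, 1.3], [3.3, 2.5]]
-35 [-34.4  49.1] [[1.7, 1.2], [3.5, 2.3]]
-31 [-30.9  51.4] [[1.8, 1.0], [3.7, 2.0]]
-27 [-27.2  53.5] [[1.9, 0.9], [3.8, 1.8]]
-23 [-23.4  55.2] [[1.9, 0.8], [3.9, 1.5]]
-19 [-19.5  56.7] [[2.0, 0.6], [4.0, 1.2]]
-15 [-15.5  58. ] [[2.0, 0.5], [4.1, 0.9]]
-11 [-11.4  58.9] [[2.1, 0.4], [4.1, 0.7]]
-7 [-7.3 59.6] [[2.1, 0.2], [4.2, 0.4]]
-3 [-3.1 59.9] [[2.1, 0.1], [4.2, 0.1]]
1 [ 1. 60.] [[2.1, -0.1], [4.2, -0.2]]
5 [ 5.2 59.8] [[2.1, -0.2], [4.2, -0.5]]
9 [ 9.4 59.3] [[2.1, -0.4], [4.1, -0.8]]
13 [13.5 58.5] [[2.0, -0.5], [4.0, -1.1]]
17 [17.5 57.4] [[2.0, -0.6], [4.0, -1.4]]
21 [21.5 56. ] [[1.9, -0.8], [3.9, -1.6]]
25 [25.4 54.4] [[1.9, -0.9], [3.7, -1.9]]
29 [29.1 52.5] [[1.8, -1.0], [3.6, -2.2]]
33 [32.7 50.3] [[1.7, -1.2], [3.4, -2.4]]
37 [36.1 47.9] [[1.7, -1.3], [3.3, -2.6]]
41 [39.4 45.3] [[1.6, -1.4], [3.1, -2.9]]
45 [42.4 42.4] [[1.5, -1.5], [2.9, -3.1]]
49 [45.3 39.4] [[1.3, -1.6], [2.6, -3.3]]
```

```bash
python3 -m handwheel '0.01 0.018 -0.011 0 0 0 -1; 0.01 0.036 -0.021 0 0 0 -1; 0.01 0.036 -0.021 0 0 0 -1' && python3 -m handwheel '0 0.019 -0.009 0 0 0 -1; 0 0.038 -0.018 0 0 0 -1;0 0.038 -0.018 0 0 0 -1'
```

```text
time: 11.05
tool_pos: [536.0, -73.1, 158.2]
tcp_rot: [-3.137, 0.006, 1.464]
contact_force: [-8.8, -14.2, -3.4]
grip_width: 22.8
finger_force: 31.6
time: 11.3
tool_pos: [539.8, -73.2, 159.9]
tcp_rot: [-3.137, 0.006, 1.464]
contact_force: [-7.5, -11.8, -2.9]
grip_width: 23.0
finger_force: 31.6
```

The widening grip says the handle is being twisted by drag, so I'll switch to gentle pokes: back off, step about 5 mm, press, read the force.

```bash
python3 -m handwheel '-0.05 0 0 0 0 0 -1; -0.07 0 0 0 0 0 -1; -0.07 0 0 0 0 0 -1; -0.07 0 0 0 0 0 -1' && python3 -m handwheel '0.04 0 0 0 0 0 -1; 0.07 0 0 0 0 0 -1; 0.07 0 0 0 0 0 -1'
```

```text
time: 11.63
tool_pos: [540.9, -77.3, 160.7]
tcp_rot: [3.141, -0.0, 1.461]
contact_force: [0.0, 0.5, -1.3]
grip_width: 22.2
finger_force: 29.2
time: 11.88
tool_pos: [541.6, -74.0, 161.2]
tcp_rot: [3.14, 0.008, 1.462]
contact_force: [-2.9, -17.1, -0.8]
grip_width: 21.8
finger_force: 29.5
```

```bash
python3 -m handwheel '-0.06 0 0 0 0 0 -1; -0.06 0.049 -0.019 0 0 0 -1; -0.01 0.049 -0.019 0 0 0 -1; 0 0.049 -0.019 0 0 0 -1; 0 0.049 -0.019 0 0 0 -1' && python3 -m handwheel '-0.06 0 0 0 0 0 -1; -0.06 0.05 -0.015 0 0 0 -1; -0.01 0.05 -0.015 0 0 0 -1; 0 0.05 -0.015 0 0 0 -1; 0 0.05 -0.015 0 0 0 -1' && python3 -m handwheel '-0.06 0 0 0 0 0 -1; -0.06 0.051 -0.01 0 0 0 -1; -0.01 0.051 -0.01 0 0 0 -1; 0 0.051 -0.01 0 0 0 -1; 0 0.051 -0.01 0 0 0 -1' && python3 -m handwheel '-0.06 0 0 0 0 0 -1; -0.06 0.052 -0.006 0 0 0 -1; -0.01 0.052 -0.006 0 0 0 -1; 0 0.052 -0.006 0 0 0 -1; 0 0.052 -0.006 0 0 0 -1' && python3 -m handwheel '-0.06 0 0 0 0 0 -1; -0.06 0.052 -0.001 0 0 0 -1; -0.01 0.052 -0.001 0 0 0 -1; 0 0.052 -0.001 0 0 0 -1; 0 0.052 -0.001 0 0 0 -1'
```

```text
time: 12.3
tool_pos: [546.7, -74.4, 163.2]
tcp_rot: [3.14, 0.007, 1.462]
contact_force: [-2.4, -16.9, 1.1]
grip_width: 22.1
finger_force: 29.7
time: 12.72
tool_pos: [551.7, -74.8, 164.6]
tcp_rot: [3.14, 0.007, 1.462]
contact_force: [-3.8, -16.7, 2.2]
grip_width: 21.9
finger_force: 29.8
time: 13.13
tool_pos: [556.8, -75.1, 165.7]
tcp_rot: [3.14, 0.007, 1.462]
contact_force: [-3.6, -16.5, 2.5]
grip_width: 21.8
finger_force: 30.0
time: 13.55
tool_pos: [562.4, -72.0, 165.9]
tcp_rot: [3.14, -0.0, 1.462]
contact_force: [1.0, -1.6, 1.3]
grip_width: 22.0
finger_force: 30.0
time: 13.97
tool_pos: [566.9, -75.9, 165.8]
tcp_rot: [3.14, 0.005, 1.461]
contact_force: [-0.9, -11.6, 0.1]
grip_width: 21.7
finger_force: 30.0
```

At −4° the axial force vanished (−1.6 N against −16 N elsewhere), so that is the hole. I'll go back there and advance.

```bash
python3 -m handwheel '-0.06 0 0 0 0 0 -1; -0.06 -0.052 0.001 0 0 0 -1; -0.01 -0.052 0.001 0 0 0 -1; 0 -0.052 0.001 0 0 0 -1; 0.02 -0.052 0.001 0 0 0 -1; 0.04 -0.052 0.001 0 0 0 -1; 0.04 -0.052 0.001 0 0 0 -1'
```

```text
time: 14.55
tool_pos: [562.3, -69.3, 166.3]
tcp_rot: [3.14, 0.002, 1.461]
contact_force: [0.7, -3.6, 2.5]
grip_width: 21.8
finger_force: 30.0
```

```bash
python3 -m handwheel '0.02 0 -0.005 0 0 0 -1; 0.04 0 -0.01 0 0 0 -1; 0.06 0 -0.01 0 0 0 -1; 0.08 0 -0.01 0 0 0 -1; 0.08 0 -0.01 0 0 0 -1'
```

```text
time: 14.97
tool_pos: [562.9, -60.0, 166.6]
tcp_rot: [3.141, -0.001, 1.462]
contact_force: [2.2, -0.4, 0.9]
grip_width: 21.6
finger_force: 30.0
```

```bash
python3 -m handwheel '0.03 0 0 0 0 0 -1; 0.06 0 0 0 0 0 -1; 0.09 0 0 0 0 0 -1; 0.11 0 0 0 0 0 -1; 0.11 0 0 0 0 0 -1' && python3 -m handwheel '0.02 0 0 0 0 0 -1; 0.04 0 0 0 0 0 -1; 0.05 0 0 0 0 0 -1; 0.05 0 0 0 0 0 -1; 0.05 0 0 0 0 0 -1'
```

```text
time: 15.38
tool_pos: [564.0, -49.3, 166.5]
tcp_rot: [3.141, -0.0, 1.462]
contact_force: [1.7, 0.0, 1.3]
grip_width: 21.9
finger_force: 30.0
time: 15.8
tool_pos: [564.4, -44.8, 166.5]
tcp_rot: [3.142, -0.0, 1.461]
contact_force: [0.6, -2.6, 2.7]
grip_width: 22.1
finger_force: 30.0
```

```bash
python3 -m handwheel '0.01 0 0 0 0 0 -1; 0.02 0 0 0 0 0 -1; 0.03 0 0 0 0 0 -1; 0.03 0 0 0 0 0 -1' && python3 -m handwheel '0.01 0 0 0 0 0 -1; 0.02 0 0 0 0 0 -1; 0.02 0 0 0 0 0 -1'
```

```text
time: 16.13
tool_pos: [564.5, -44.7, 166.7]
tcp_rot: [3.142, 0.005, 1.461]
contact_force: [-0.8, -13.5, 3.1]
grip_width: 21.8
finger_force: 30.0
time: 16.38
tool_pos: [564.5, -44.6, 166.7]
tcp_rot: [-3.141, 0.008, 1.461]
contact_force: [-2.0, -19.3, 2.9]
grip_width: 21.7
finger_force: 30.0
```

```bash
python3 -m handwheel '0 0 0 0 0 0 0; 0 0 0 0 0 0 0; 0 0 0 0 0 0 0; 0 0 0 0 0 0 0; 0 0 0 0 0 0 0; 0 0 0 0 0 0 0; -0.02 0 0 0 0 0 0; -0.04 0 0 0 0 0 0' && python3 -m handwheel '0 0 -0.2 0 0 0 0; 0 0 -0.5 0 0 0 0; 0 0 -0.8 0 0 0 0; 0 0 -1 0 0 0 0; 0 0 -1 0 0 0 0'
python3 - <<'E'
from h import *
s=viewer.capture("scene");t=viewer.capture("top")
c=cv2.resize(s["frame"][145:245,270:400,::-1],None,fx=6,fy=6,interpolation=cv2.INTER_CUBIC)
cv2.imwrite("pics/i1.png",c)
print(plan((560,-65,266),-6.1).round(3))
E
```

```text
time: 17.05
tool_pos: [564.5, -43.9, 166.5]
tcp_rot: [-3.141, 0.0, 1.462]
contact_force: [-0.4, 0.2, 0.1]
grip_width: 45.9
finger_force: 0.0
time: 17.47
tool_pos: [566.4, -44.5, 271.6]
tcp_rot: [3.133, 0.001, 1.461]
contact_force: [0.6, -1.0, -0.2]
grip_width: 45.9
finger_force: 0.0
t 17.57 pos [564.6 -44.1 267. ] shift [-0.212 -0.023  0.01 ] turn [ 0.0005  0.0001 -0.001 ] F [-0.9  0.3 -0.7] w 45.9 ff 0.0
[[ 0.109  0.994  0.001]
 [ 0.994 -0.109 -0.   ]
 [-0.     0.001 -1.   ]]
```

View pics/i1.png

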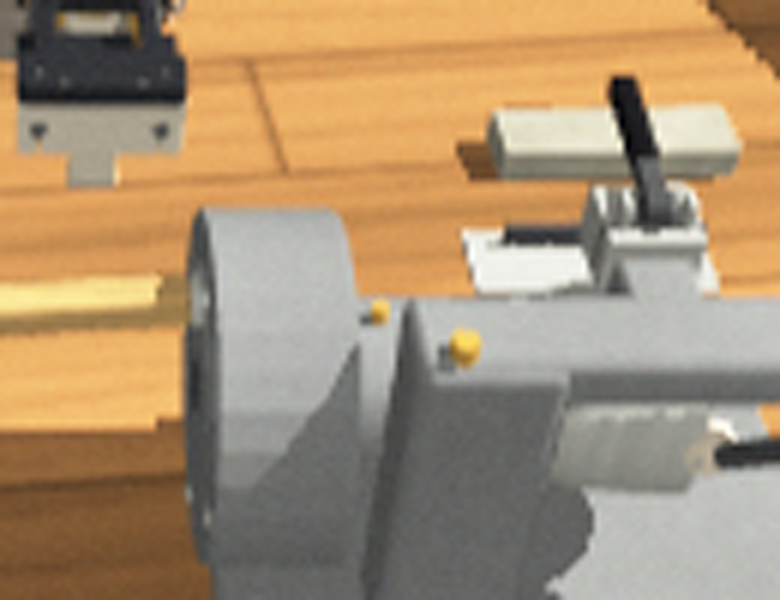

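The pin shows home, with its handle right up to the guard at (190,290) in the crop. The lever's black handle runs from (625,80) to (645,160), and its end agrees with my earlier estimate. Next I'll go up, across and turn a quarter.

```bash
cat >> h.py <<'E'
def go(X,y,show=True): return plan(X,y)
E
python3 -c "
from h import *
print(bot.get_obs()['joint_positions'].round(2)); plan((551,237,300),83.9)"
```

```text
[-0.21  0.39  1.34 -0.    1.41 -0.1 ]
t 17.57 pos [564.6 -44.1 267. ] shift [ 2.779 -0.442 -0.332] turn [ 4.00e-04 -3.00e-04  4.99e-01] F [-0.9  0.3 -0.7] w 45.9 ff 0.0
```

```bash
python3 -m handwheel '0 0 -0.35 0 0 0 0; 0.3 0 -0.4 0 0 0 0; 0.6 0 -0.4 0 0 0 0; 1 -0.02 -0.4 0 0 0 0; 1 -0.02 -0.4 0 0 0 0' && python3 -m handwheel '0.4 0 0 0 0 0 0; 0.8 -0.02 0 0 0 0 0; 1 -0.03 0 0 0 0 0; 1 -0.03 0 0 0 0 0'
python3 -c "
from h import *
print(bot.get_obs()['joint_positions'].round(2)); plan((551,237,300),83.9)"
```

```text
time: 17.98
tool_pos: [572.7, 61.5, 304.8]
tcp_rot: [-3.138, -0.003, 1.466]
contact_force: [-1.0, -0.4, -0.5]
grip_width: 45.7
finger_force: 0.0
time: 18.32
tool_pos: [580.5, 159.4, 304.3]
tcp_rot: [-3.138, -0.001, 1.466]
contact_force: [0.0, 0.2, -0.3]
grip_width: 45.8
finger_force: 0.0
[0.14 0.45 1.15 0.   1.55 0.24]
t 18.32 pos [580.5 159.4 304.3] shift [ 0.741 -0.375  0.045] turn [-0.0008 -0.001  -0.4994] F [ 0.   0.2 -0.3] w 45.8 ff 0.0
```

```bash
python3 -m handwheel '0.35 -0.1 0 0 0 -0.039 0; 0.74 -0.2 0 0 0 -0.078 0; 0.74 -0.375 0 0 0 -0.117 0; 0.74 -0.375 0 0 0 -0.156 0; 0.74 -0.375 0 0 0 -0.195 0; 0.74 -0.375 0 0 0 -0.234 0; 0.74 -0.375 0 0 0 -0.273 0; 0.74 -0.375 0 0 0 -0.312 0' && python3 -m handwheel '0 0 0 0 0 -0.039 0; 0 0 0 0 0 -0.078 0; 0 0 0 0 0 -0.117 0; 0 0 0 0 0 -0.156 0; 0 0 0 0 0 -0.187 0; 0 0 0 0 0 -0.187 0'
python3 - <<'E'
from h import *
print(plan((551,237,232),83.9).round(3))
s=viewer.capture("scene");t=viewer.capture("top")
c=cv2.resize(s["frame"][105:205,325:425,::-1],None,fx=4,fy=4,interpolation=cv2.INTER_CUBIC); d=cv2.resize(t["frame"][130:230,110:210,::-1],None,fx=4,fy=4,interpolation=cv2.INTER_CUBIC)
X=np.array(bot.get_obs()["tool_pos"])
for p,im,o in((s,c,(325,105)),(t,d,(110,130))):
    for P in(X,(551,237,249),(520,240,249),(620.5,229.3,249)): cv2.circle(im,tuple(int(v) for v in (proj(p,P)-o)*4+2),2,(0,0,255),-1)
cv2.imwrite("pics/l1.png",np.hstack([c,d]))
E
```

```text
time: 18.98
tool_pos: [552.0, 231.9, 305.0]
tcp_rot: [-3.139, -0.001, 2.447]
contact_force: [-0.0, -0.3, -0.5]
grip_width: 45.9
finger_force: 0.0
time: 19.48
tool_pos: [552.0, 231.9, 305.0]
tcp_rot: [-3.14, -0.002, 3.032]
contact_force: [-0.4, -0.6, 0.1]
grip_width: 46.1
finger_force: 0.0
t 19.48 pos [552.  231.9 305. ] shift [0.014 0.051 0.73 ] turn [-0.0005 -0.0007 -0.0011] F [-0.4 -0.6  0.1] w 46.1 ff 0.0
[[-0.994  0.11  -0.002]
 [ 0.11   0.994 -0.001]
 [ 0.002 -0.001 -1.   ]]
```

View pics/l1.png

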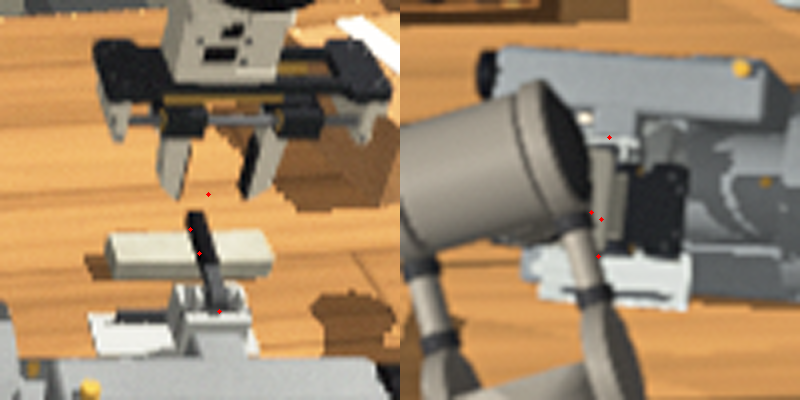

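The picture shows both fingers straddling the lever's column, left tip at (172,195) and right at (250,195), with the handle at (197–212, 212–262). The handle seems slightly higher and further left (+y) than modelled, by under 10 mm, well inside the 46 mm opening. I'll go down and close stepwise.

```bash
python3 -m handwheel '0 0.07 0.25 0 0 0 0; 0 0.07 0.5 0 0 0 0; 0 0.07 0.69 0 0 0 0; 0 0.07 0.69 0 0 0 0; 0 0.07 0.69 0 0 0 0' && python3 -m handwheel '0 0 0 0 0 0 -0.35; 0 0 0 0 0 0 -0.4; 0 0 0 0 0 0 -0.45; 0 0 0 0 0 0 -0.5; 0 0 0 0 0 0 -0.55' && python3 -m handwheel '0 0 0 0 0 0 -0.6; 0 0 0 0 0 0 -0.65; 0 0 0 0 0 0 -0.65'
```

```text
time: 20.0
tool_pos: [552.6, 239.6, 236.7]
tcp_rot: [-3.14, -0.002, 3.027]
contact_force: [-0.3, -0.6, 0.7]
grip_width: 45.6
finger_force: 0.0
time: 20.42
tool_pos: [553.2, 240.0, 238.2]
tcp_rot: [3.141, 0.001, 3.029]
contact_force: [0.2, 0.4, -0.2]
grip_width: 21.9
finger_force: 0.0
time: 20.67
tool_pos: [552.9, 238.1, 237.8]
tcp_rot: [-3.138, -0.0, 3.028]
contact_force: [-1.8, -8.0, 2.6]
grip_width: 16.5
finger_force: 4.2
```

```bash
python3 -m handwheel '0 -0.02 0 0 0 0 -0.65; 0 -0.02 0 0 0 0 -0.7; 0 -0.02 0 0 0 0 -0.8; 0 -0.02 0 0 0 0 -1; 0 -0.02 0 0 0 0 -1'
python3 -c "
from h import *
for z0 in(249,):
  for a in np.radians([15,30,45,60,75,85,92]): print(np.degrees(a).round(),(70*(1-np.cos(a))).round(1),(70*np.sin(a)).round(1))"
```

```text
time: 21.08
tool_pos: [552.8, 236.9, 237.6]
tcp_rot: [-3.139, 0.0, 3.029]
contact_force: [-0.9, -6.4, 2.9]
grip_width: 13.9
finger_force: 30.0
15.0 2.4 18.1
30.0 9.4 35.0
45.0 20.5 49.5
60.0 35.0 60.6
75.0 51.9 67.6
85.0 63.9 69.7
92.0 72.4 70.0
```

```bash
python3 -m handwheel '0 -0.01 -0.05 0 0 0 -1; -0.01 -0.01 -0.11 0 0 0 -1; -0.02 -0.01 -0.16 0 0 0 -1; -0.04 -0.01 -0.22 0 0 0 -1; -0.06 -0.01 -0.27 0 0 0 -1; -0.087 -0.01 -0.325 0 0 0 -1; -0.087 -0.01 -0.325 0 0 0 -1'
```

```text
time: 21.67
tool_pos: [562.5, 236.0, 267.9]
tcp_rot: [-3.141, -0.001, 3.029]
contact_force: [7.4, -0.8, -9.0]
grip_width: 13.9
finger_force: 30.0
```

```bash
python3 -m handwheel '-0.03 0 -0.005 0 0 0 -1; -0.075 0 -0.03 0 0 0 -1; -0.11 0 -0.06 0 0 0 -1; -0.14 0 -0.09 0 0 0 -1; -0.18 0 -0.12 0 0 0 -1; -0.21 0 -0.14 0 0 0 -1; -0.21 0 -0.14 0 0 0 -1'
```

```text
time: 22.25
tool_pos: [580.3, 234.2, 282.1]
tcp_rot: [-3.141, -0.007, 3.03]
contact_force: [-4.7, -0.5, -7.2]
grip_width: 14.0
finger_force: 30.0
```

```bash
python3 -m handwheel '-0.04 0 -0.022 0 0 0 -1; -0.08 0 -0.045 0 0 0 -1; -0.12 0 -0.06 0 0 0 -1; -0.165 0 -0.075 0 0 0 -1; -0.21 0 -0.085 0 0 0 -1; -0.25 0 -0.094 0 0 0 -1; -0.3 0 -0.1 0 0 0 -1;-0.35 0 -0.1 0 0 0 -1' && python3 -m handwheel '0 0 0 0 0 0 -1; 0 0 0 0 0 0 -1'
python3 - <<'E'
from h import *
s=viewer.capture("scene")
c=cv2.resize(s["frame"][105:215,290:430,::-1],None,fx=5,fy=5,interpolation=cv2.INTER_CUBIC)
cv2.imwrite("pics/l2.png",c)
E
```

```text
time: 22.92
tool_pos: [613.3, 230.9, 291.7]
tcp_rot: [-3.14, -0.012, 3.031]
contact_force: [-11.4, 0.9, -5.6]
grip_width: 13.7
finger_force: 30.0
time: 23.08
tool_pos: [614.2, 230.8, 291.8]
tcp_rot: [-3.141, -0.009, 3.03]
contact_force: [-6.5, 0.7, -6.4]
grip_width: 13.9
finger_force: 30.0
```

View pics/l2.png

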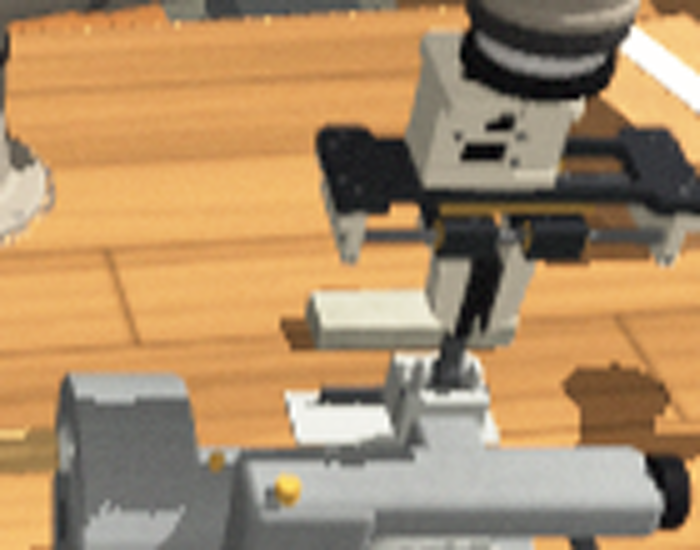

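The lever stands upright between the fingers, its handle running from (480,330) up to (495,245). I'll nudge it 2 mm, release, retreat straight up, and verify.

```bash
python3 -m handwheel '-0.02 0 0 0 0 0 -1; -0.02 0 0 0 0 0 -1; 0 0 0 0 0 0 0.2; 0 0 0 0 0 0 0.2; 0 0 0 0 0 0 0.2; 0 0 0 0 0 0 0.2; 0 0 0 0 0 0 0.2; 0 0 0 0 0 0 0.2' && python3 -m handwheel '0 0 -0.2 0 0 0 0.2; 0 0 -0.5 0 0 0 0.2; 0 0 -0.8 0 0 0 0.2; 0 0 -1 0 0 0 0.2; 0 0 -1 0 0 0 0.2' && python3 -m handwheel '0.2 0 0 0 0 0 0.2; 0.5 0 0 0 0 0 0.2; 0.8 0 0 0 0 0 0.2; 1 0 0 0 0 0 0.2; 1 0 0 0 0 0 0.2'&& python3 -m handwheel '0.2 -0.3 0 0 0 0 0.2; 0.5 -0.6 0 0 0 0 0.2; 0.8 -1 0 0 0 0 0.2; 0.8 -1 0 0 0 0 0.2'
python3 - <<'E'
from h import *
s=viewer.capture("scene");t=viewer.capture("top")
c=cv2.resize(s["frame"][145:245,290:390,::-1],None,fx=4,fy=4,interpolation=cv2.INTER_CUBIC);d=cv2.resize(t["frame"][130:230,130:230,::-1],None,fx=4,fy=4,interpolation=cv2.INTER_CUBIC)
for p,im,o in((s,c,(290,145)),(t,d,(130,130))):
  for z in(249,289,350):
    cv2.circle(im,tuple(int(v) for v in (proj(p,(616,232,z))-o)*4+2),2,(0,0,255),-1)
cv2.imwrite("pics/f1.png",np.hstack([c,d])); print(bot.get_obs()["tool_pos"].round(),bot.get_obs()["time"])
for k in("lever_grip","pin_grip"):
  for n,p in(("s",s),("t",t)):
    m=viewer.cut_out(k,p)
    for r in m[:2]: ys,xs=np.nonzero(r["pixels"]); print(k,n,r["centre"],r["score"],xs.min(),xs.max(),ys.min(),ys.max())
E
```

```text
time: 23.8
tool_pos: [617.2, 229.7, 294.4]
tcp_rot: [3.141, 0.001, 3.029]
contact_force: [-0.3, -1.3, -0.1]
grip_width: 49.4
finger_force: 0.0
time: 24.22
tool_pos: [617.8, 229.9, 399.6]
tcp_rot: [3.138, 0.009, 3.029]
contact_force: [0.1, -0.9, 0.5]
grip_width: 55.3
finger_force: 0.0
time: 24.63
tool_pos: [514.3, 241.7, 395.1]
tcp_rot: [3.141, 0.0, 3.031]
contact_force: [1.0, 0.8, 0.1]
grip_width: 55.3
finger_force: 0.0
time: 24.97
tool_pos: [423.7, 147.9, 394.1]
tcp_rot: [-3.14, -0.001, 3.028]
contact_force: [1.1, 0.4, 0.9]
grip_width: 55.2
finger_force: 0.0
[426. 149. 395.] 25.0667
lever_grip s [370.0, 166.6] 0.74 351 392 163 174
lever_grip s [383.7, 165.0] 0.59 377 387 152 180
lever_grip t [159.7, 168.1] 0.54 155 163 166 170
pin_grip s [284.0, 196.5] 0.63 263 304 190 200
pin_grip s [247.3, 189.6] 0.16 247 258 182 199
pin_grip t [245.8, 180.5] 0.72 227 263 177 185
```

View pics/f1.png

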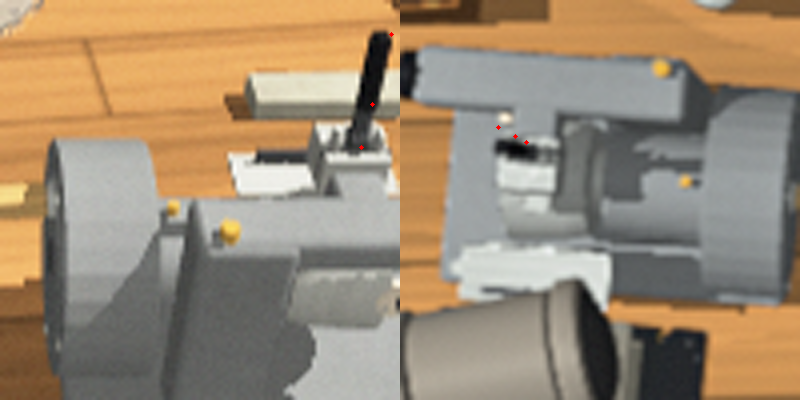

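Run:
```python
from h import *
from scipy.optimize import least_squares
s=viewer.capture("scene");t=viewer.capture("top")
np.set_printoptions(precision=1,suppress=True)
def dark(p,x0,x1,y0,y1,th=60):
    g=p["frame"][y0:y1,x0:x1].max(2); ys,xs=np.nonzero(g<th); return np.c_[xs+x0,ys+y0].astype(float)
A=dark(s,372,395,148,178);B=dark(t,148,168,160,175)
for n,P in(("s",A),("t",B)):
    c=P.mean(0);u=np.linalg.svd(P-c,full_matrices=False)[2][0];v=(P-c)@u; print(n,len(P),c,u,c+u*v.min(),c+u*v.max())
    for y in sorted(set(P[:,1])): print(int(y),P[P[:,1]==y][:,0].min(),P[P[:,1]==y][:,0].max(),end=" | ")
    print()
def box(xh,y,ph,r0=39,r1=101,h=7):
    c,sn=np.cos(np.radians(-6.1)),np.sin(np.radians(-6.1)); ux=np.array([c,sn,0]);uy=np.array([-sn,c,0]);uz=np.array([0,0,1])
    d=-np.cos(ph)*ux+np.sin(ph)*uz;n=np.sin(ph)*ux+np.cos(ph)*uz
    return [np.array([xh,y,249])+r*d+a*h*n+b*h*uy for r in(r0,r1) for a in(-1,1) for b in(-1,1)]
def feat(p,b):
    q=np.array([proj(p,X) for X in b]).astype(np.float32); h=cv2.convexHull(q); m=cv2.moments(h); c=np.array([m["m10"],m["m01"]])/m["m00"]
    return np.r_[c,q.min(0),q.max(0)]
oA=np.r_[A.mean(0),A.min(0)-.5,A.max(0)+.5];oB=np.r_[B.mean(0),B.min(0)-.5,B.max(0)+.5]
f=lambda v:np.r_[feat(s,box(*v))-oA,feat(t,box(*v))-oB]
for p0 in(1.3,1.6):
    r=least_squares(f,[612,231,p0],x_scale=[10,10,.1],diff_step=1e-3); print(r.x[:2],np.degrees(r.x[2]),r.fun)
# with free camera biases
g=lambda v:np.r_[feat(s,box(*v[:3]))-oA-np.tile(v[3:5],3),feat(t,box(*v[:3]))-oB-np.tile(v[5:7],3),v[3:]]
r=least_squares(g,[612,231,1.5,0,0,0,0],x_scale=[10,10,.1,1,1,1,1],diff_step=1e-3); print(r.x[:2],np.degrees(r.x[2]),r.x[3:],r.fun)
```

```text
s 114 [382.3 164.9] [-0.2  1. ] [385.2 153. ] [379.2 177.5]
153 384.0 385.0 | 154 383.0 386.0 | 155 383.0 387.0 | 156 382.0 386.0 | 157 382.0 386.0 | 158 382.0 386.0 | 159 382.0 386.0 | 160 381.0 385.0 | 161 381.0 385.0 | 162 381.0 385.0 | 163 381.0 385.0 | 164 381.0 385.0 | 165 380.0 384.0 | 166 380.0 384.0 | 167 380.0 384.0 | 168 380.0 384.0 | 169 380.0 383.0 | 170 379.0 383.0 | 171 379.0 383.0 | 172 379.0 383.0 | 173 379.0 382.0 | 174 379.0 381.0 | 175 378.0 381.0 | 176 378.0 380.0 | 177 377.0 381.0 | 
t 31 [158.6 166.9] [1.  0.3] [154.1 165.7] [163.2 168.3]
165 155.0 158.0 | 166 154.0 160.0 | 167 154.0 163.0 | 168 157.0 163.0 | 169 161.0 163.0 | 
[641.1 223.9] 61.61321431315808 [-0.5 -1.9  1.3 -0.7 -1.6 -3.3 -0.2 -1.5  0.3 -4.8 -0.6  1.7]
[641.1 223.9] 61.62844548168678 [-0.5 -1.9  1.3 -0.7 -1.6 -3.3 -0.2 -1.5  0.3 -4.8 -0.6  1.7]
[625.8 223.7] 77.22090342633626 [-0.1 -2.6 -0.  -1.9] [-0.3 -0.8  0.7  0.5 -0.6 -2.3 -0.1 -0.6  0.4 -1.5 -0.4  0.2 -0.1 -2.6
 -0.  -1.9]
```

Run:
```python
from h import *
np.set_printoptions(precision=1,suppress=True)
t=viewer.capture("top")
for uv,z in(((154.5,165.8),350),((157.3,166.6),319),((160.5,167.6),288),((163,168.2),262)): print(z,onz(t,uv,z))
for X in((616,232,262),(616,232,319),(616,232,350)): print(proj(t,X))
o=viewer.recognise("pin_tip",t); print(o[:1], proj(t,(575.5-4.2,20.8,180)))
```

```text
350 [602.  230.9 350. ]
319 [603.  229.2 319. ]
288 [603.2 225.8 288. ]
262 [604.  223.2 262. ]
[160.3 164.7]
[156.4 162.6]
[154.1 161.4]
[{'centre': [182.1, 172.2], 'score': 0.52}] [225.8 178.7]
```

The lever's image axis stays at x ≈ 602–604 mm from z = 262 to 350, so it stands upright. The pin's stop came 32 mm beyond pulley contact, exactly the collar-home depth. Handing in.

```bash
python3 -c "
from plant import bot
print(bot.close_job())"
```

```text
the job is handed in; nothing more can be done
None
```

The pin is fully home with its collar on the guard, the clamp lever was then opened to about upright, the arm is clear of everything, and the job was handed in at about 25 s; the hand-in call returned no verdict.

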